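Reset the tripped breaker in the bench power box

ROBOT

A 7-joint arm with a two-finger parallel gripper is mounted at the origin on a cart in front of the work surface, level with it; the furniture and walls round the work are solid. World frame = base frame: x ahead of the robot, y to its left, z up, the work surface at z = 0. Lengths are in m, angles in rad, forces in N, time in s.
With the tool pointing down it reaches from about 0.425 to 0.875 m from the base axis. Payload 8.4 kg.
Tool frame: the origin (TCP) lies on the centre line of the jaws, within the pads' length; the fingertips stand 22 mm ahead of it and the grasp point (between the pads) lies 3 mm ahead of it (bot.finger_overhang is the distance from the TCP to the fingertips, in m); z points along the fingers, x is the direction in which the jaws open and shut, and the axes are right-handed (so a half turn about z gives the same grasp; the last joint's range is limited). The gripper opens to 87 mm and grips with 3 to 60 N. Pads are 19 mm wide; open, the fingers measure 117 mm over their backs; the gripper's body (75 mm by 190 mm) begins 51 mm behind the grasp point.
Start: joints at [1.058, 0.333, 0.04, 1.465, -0.013, 1.343, -0.059], TCP at [0.261, -0.595, 0.245] pointing down, gripper open.
Joint ranges: [-2.58, 2.58], [-0.38, 2.09], [-1.3, 1.39], [0.25, 2.4], [-1.5, 4.64], [0.08, 2.09], [-2.65, 2.65]. Speed limits (rad/s): [2.22, 2.22, 2.79, 2.79, 3.14, 3.14, 3.14].

INTERFACE

Orientations are given as a unit quaternion [w, x, y, z].
In Python, from cell import bot, optics, look_for, cut_out, tip_of gives the robot as it stands.
- The arm moves only by the tool carry_out, never from a script. Its arguments are lists of equal length, an entry for each row: "claw": the opening, from 0 (shut) to 1 (fully open); "delta_pos": the shift along the tool's x, y, z in m, a list of three; "yaw": the turn about the tool's z in rad. In form: {"claw": [claw, ...], "delta_pos": [[tx, ty, tz], ...], "yaw": [yaw, ...]}. A call has 1 to 8 rows; each row shifts and turns the commanded pose from where the row before left it, along the tool's axes as they then stand; what a row does not reach is not made up. A row lasts 1/12 s, in which the tool goes at most 41.7 mm and 7.16 degrees, less where a joint would pass 70% of its speed; a pose out of reach is approached as far as the arm can. A call with a gripper value outside its range is refused whole. The fingers move at their own pace and stop on an object; "force" is the grip in N (left out, the last holds). Time passes only in rows, so rows that do not move let the fingers close. It gives the time, the measured TCP pose, the force and the opening at its end, in the units of the state.
- bot.state(): the state, without advancing time (a new reading comes with each control period).
- optics.get_image(name): name is "scene" or "top" or "wrist"; returns a dict with "img" (384x512x3 uint8, blue, green, red), "fov_y" (degrees; the focal length in pixels is half the picture's height over the tangent of half this angle, whatever the lens; pixels are square), "cx", "cy" (the principal point, pixels), "R" (3x3) and "t" (3): a world point X has camera coordinates R X + t; the wrist camera has in their place "T_tool_cam" (4x4, takes a point from camera to tool coordinates, whose origin is the TCP and whose axes are the tool frame's). Camera axes: x right, y down, z forward; pixel columns grow to the right and rows downward; lengths in m; the calibration is good to about 2 mm. A picture is of the moment at which its call begins: read the wrist's pose just before it. There is no depth.
- bot.sign_off(): hands the job in, once; it reports no verdict.
Trained networks look in a picture, given as the dict that the camera call returned (one of the last four; its "shot" number tells which), for a name from the list of things; names that differ only in an ending like _2 or _b are one class to them, and where a whole thing is asked for, a point or a joint stands for the part that bears it (a point fixed in the world has none). Each returns a list of dicts, best first, with "p" (0 to 1); they miss things now and then, are a little off and sometimes report something else, mostly with a low value. They report only what shows in the picture. A call takes as long as a camera call.
- look_for(label, picture): "at" ([row, column] in pixels, amid what is visible of it).
- cut_out(label, picture): "region" (384x512 bool, what is visible of it) and "at" ([row, column] in pixels, amid what is visible of it).
- tip_of(label, picture): "at" ([row, column] in pixels: a listed point, or the origin of a listed thing).
The state is a dict: "clock": time; "joints": joint angles; "joint_velocities": joint speeds; "effort": joint torques, N m; "position": TCP position; "eef_rot": TCP orientation; "force": force on the tool from outside, world axes, zero at the start; "moment": the same for the moment, N m; "grip_width": finger opening in m.
Only numpy, scipy, OpenCV 4.12 (cv2) and the standard library are available. Lean on these libraries where they do the work, as an engineer would, in place of code of your own. Each camera call takes 0.05 s, during which the arm holds its last target. There are 200 camera calls.

TASK

One outlet of the bench power box has tripped. With the fingertips, push the isolator slide all the way back, away from the outlets, so that the three breaker wells lie open; reach into the well whose button has popped up and press that button fully home, without pressing the two buttons that are still in (a press would trip them); then push the slide all the way forward again over the wells to switch the box on. Only push and press: grip and lift nothing, and leave the tools lying round the box where they are.

Things in the scene. Friction and masses are not known exactly. Their poses are not given: they have to be found in the camera images.
- box_deck (a point): Bench power box, a low grey case, deck 150 x 226 mm, screwed to the bench; the point is the centre of the deck, 74 mm above the bench. Box axes: x from the outlets (front, three round sockets, facing the robot) to the back, y to the left along the row of wells, z up; yaw up to 17 degrees either way. Steel rails 12 mm high stand along the deck's two ends, y = +-91 to 106 mm.
- well_middle (a point): Centre of the mouth of the middle well, 38 mm in front of the deck's centre, level with the deck; axes as the box. Three equal rectangular finger wells, 34 mm (along x) by 50 mm (along y) and 36 mm deep, lie in a row along y: this one and one 58 mm to either side. A breaker button stands in the middle of each.
- isolator (a joint): Isolator slide, a black block 54 mm (along x) by 172 mm (along y), 18 mm high, that runs on the deck along the box's x between stops. 0 = fully forward, covering all three wells (switched on; starts within 3 mm of this); 0.056 m = fully back, wells open (off; its front edge then 12 mm behind the wells). It slides stiffly (about 4 N) and stays where it is left.
- slide_pocket (a point): Centre of the mouth of the finger pocket in the isolator slide (in the slide's upper face, 18 mm above the deck; moves with the slide; axes as the box). The pocket is 32 mm (along x) by 54 mm (along y) and 14 mm deep; closed fingertips fit in it and can push the slide either way.
- button_tripped (a joint): Travel of the popped (tripped) breaker button: 0 = popped fully up (starts at 0 to 1.5 mm), 0.012 m = pressed fully home against its stop. It resists with about 6 N and stays where it is left.
- tripped_cap (a point): Centre of the top face of the popped button's round black cap, 21 mm in diameter, in the middle of its well (any of the three); 10 mm below the deck when popped, 22 mm below when home.
- sound_1_cap (a point): The same point on a button of the same shape that is still in: 22 mm below the deck in the middle of its well. Not to be pressed.
- sound_2_cap (a point): The same point on the other button that is still in. Not to be pressed.
- button_sound_1: The first button that is still in (its origin is 14 mm below its cap's top).
- button_sound_2: The second button that is still in (its origin is 14 mm below its cap's top).
- driver_b: Bystander: screwdriver, 187 x 21 x 22 mm, lying to the left of the box. Origin at the centre of its underside, as for all bystanders.
- pliers_nose: Bystander: long-nosed pliers, 211 x 54 x 12 mm, lying to the right of the box.
- pencil: Bystander: carpenter's pencil, 169 x 14 x 8 mm, lying in front of the box.
- spanner_13: Bystander: open-ended spanner, 177 x 49 x 8 mm, lying behind the box.
- tape_measure: Bystander: tape measure, 42 x 88 x 62 mm, standing further right on the bench.
- castor_b: Bystander: castor with its plate down, 55 x 75 x 84 mm, standing left behind the box.

How it is judged:
On the way, in this order (a step that is already met when the one before it is completed fails the run):
1. the isolator slide is pushed fully back (off), the wells open (value of joint isolator above 0.051 m), for 0.2 s.
2. the popped button is pressed home while the slide is back (value of joint button_tripped above 0.0105 m and value of joint isolator above 0.045 m), for 0.2 s.
At the end, for the whole second after the job is handed in: The isolator slide is fully forward over the wells (within 4 mm of its stop) and the tripped button is still home (within 1.5 mm of its stop) (value of joint isolator below 0.004 m and value of joint button_tripped above 0.0105 m); the robot touches nothing.
It fails at once if a button that is still in is pressed (over 3 N) (contact force between any of button_sound_1, button_sound_2 and anything else above 3 N).
It fails at once if a tool or other loose thing round the box is moved or lifted by over 15 mm (distance of any of driver_b, pliers_nose, pencil, spanner_13, tape_measure, castor_b from where it was at the start of the episode above 0.015 m).
It also fails if it takes over 51 s, if anything falls off the work surface, if the arm or the gripper's body presses on something with over 40 N, if the wrist force passes 120 N, or if a joint passes its speed limit or range.

## Working session

There is one attempt and no reset: what is moved stays moved. The work goes in short steps, Python scripts to look and compute and a tool call to move; the robot and the scene stay as the last step left them, time stands still between calls to the robot, and variables do not carry over. Pictures are saved under pics/ and viewed, about 8 in all and at most 12, crops included, and the job is handed in when it is done.

Besides the shell and the picture viewer there is one more tool, called after "Call:" as a command line: name --pt "numbers of a row" for each row, then --argument value for the rest. carry_out: Moves the arm, as the interface text tells. Its arguments: {"type":"object","properties":{"claw":{"type":"array","items":{"type":"number"}},"delta_pos":{"type":"array","items":{"type":"array","items":{"type":"number"}}},"yaw":{"type":"array","items":{"type":"number"}},"force":{"type":"number"}},"required":["claw","delta_pos","yaw"]}

```bash
mkdir -p pics; cat > h.py <<'E'
import numpy as np, cv2
from scipy.spatial.transform import Rotation as Ro
from cell import bot, optics, look_for, cut_out, tip_of
def cam(p):
    f=192/np.tan(np.radians(p['fov_y'])/2)
    return f
def Rt(p,s=None):
    if 'R' in p: return np.array(p['R']),np.array(p['t'])
    q=s['eef_rot']; T=np.eye(4);T[:3,:3]=Ro.from_quat([q[1],q[2],q[3],q[0]]).as_matrix();T[:3,3]=s['position']
    M=np.linalg.inv(T@np.array(p['T_tool_cam'])); return M[:3,:3],M[:3,3]
def ray(p,at,s=None):
    R,t=Rt(p,s);f=cam(p)
    d=R.T@np.array([(at[1]-p['cx'])/f,(at[0]-p['cy'])/f,1.]); return -R.T@t,d/np.linalg.norm(d)
def onz(p,at,z,s=None):
    o,d=ray(p,at,s); return o+d*(z-o[2])/d[2]
def tri(rs):
    A=0;b=0
    for o,d in rs:
        P=np.eye(3)-np.outer(d,d);A=A+P;b=b+P@o
    X=np.linalg.solve(A,b); return X,[np.linalg.norm((np.eye(3)-np.outer(d,d))@(X-o)) for o,d in rs]
def proj(p,X,s=None):
    R,t=Rt(p,s);f=cam(p);c=R@np.array(X)+t
    return (c[1]/c[2]*f+p['cy'],c[0]/c[2]*f+p['cx'])
E
python3 - <<'E'
from h import *
np.set_printoptions(precision=4,suppress=True)
s=bot.state();print(s['clock'],s['position'],s['eef_rot'],s['force'],bot.finger_overhang)
ps={n:optics.get_image(n) for n in('scene','top')}
cv2.imwrite('pics/a.png',np.hstack([ps['scene']['img'],ps['top']['img']])[:, :])
cv2.imwrite('pics/a.png',cv2.resize(np.vstack([ps['scene']['img'],ps['top']['img']]),(800,1200))[:600]);cv2.imwrite('pics/b.png',cv2.resize(ps['top']['img'],(800,600)))
for l in ['box_deck','well_middle','slide_pocket','tripped_cap','sound_1_cap']:
    rs=[]
    for n,p in ps.items():
        r=tip_of(l,p)
        print(l,n,[(np.round(x['at'],1),round(x['p'],2)) for x in r[:3]])
        if r: rs.append(ray(p,r[0]['at']))
    if len(rs)==2: print(tri(rs))
E
```

```text
0.0 [ 0.2611 -0.5948  0.2436] [-0.0004  0.8373 -0.5468 -0.0007] [ 0.6622  0.0865 -0.4983] 0.022
box_deck scene [(array([191.9, 247.7]), 0.71)]
box_deck top [(array([200.2, 254.6]), 0.75)]
(array([ 0.5163, -0.0131,  0.0699]), [np.float64(0.0038665530218229614), np.float64(0.003866553021822952)])
well_middle scene [(array([196. , 246.2]), 0.67)]
well_middle top [(array([214. , 255.2]), 0.95)]
(array([ 0.4788, -0.021 ,  0.0766]), [np.float64(0.00370627068550353), np.float64(0.003706270685503514)])
slide_pocket scene [(array([195.1, 244.2]), 0.55)]
slide_pocket top [(array([208.2, 257.1]), 0.83), (array([210.8, 254.2]), 0.21)]
(array([ 0.4908, -0.0182,  0.0731]), [np.float64(0.0064069331485900076), np.float64(0.006406933148590073)])
tripped_cap scene []
tripped_cap top [(array([156.8, 252.7]), 0.67)]
sound_1_cap scene []
sound_1_cap top []
```

View pics/b.png

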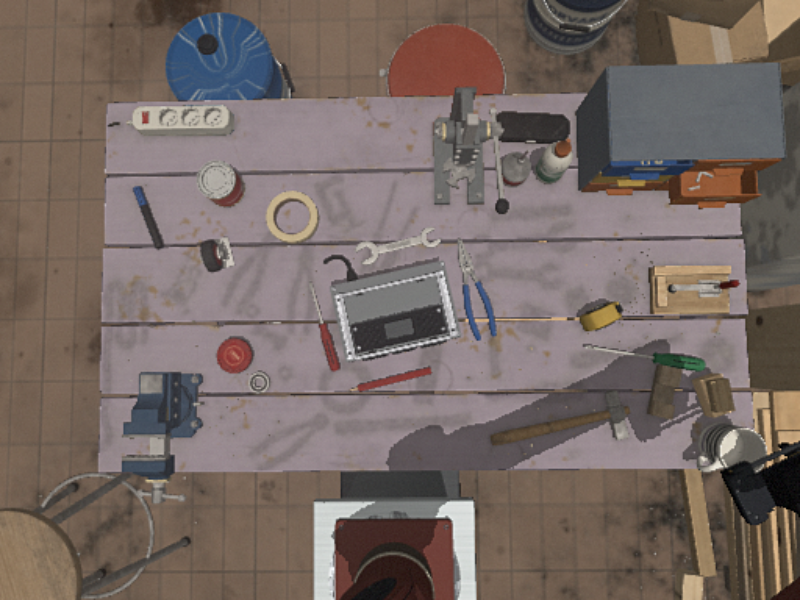

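View pics/a.png

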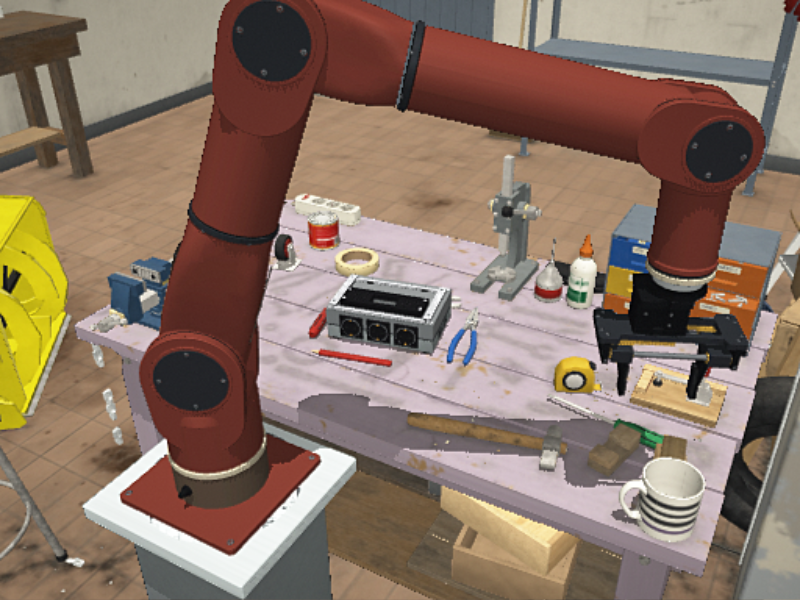

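Call:
carry_out --claw '[0,0,0,0,0,0,0,0]' --pt "-0.027 -0.026 0" --pt "-0.027 -0.026 0" --pt "-0.027 -0.026 0" --pt "-0.027 -0.026 0" --pt "-0.027 -0.026 0" --pt "-0.027 -0.026 0" --pt "-0.027 -0.026 0" --pt "-0.027 -0.026 0" --yaw '[0,0,0,0,0,0,0,0]'

```text
clock: 1.27
position: [0.3652, -0.312, 0.2448]
eef_rot: [0.0, 0.837, -0.547, 0.0]
force: [0.7, -0.7, -0.4]
grip_width: 0.0416
```

Call:
carry_out --claw '[0,0,0,0,0,0,0,0]' --pt "-0.027 -0.026 0" --pt "-0.027 -0.026 0" --pt "-0.027 -0.026 0" --pt "-0.027 -0.026 0" --pt "-0.027 -0.026 0" --pt "-0.027 -0.026 0" --pt "-0.027 -0.026 0" --pt "-0.027 -0.026 0" --yaw '[0,0,0,0,0,0,0,0]'

```text
clock: 1.93
position: [0.4689, -0.0305, 0.245]
eef_rot: [-0.0, 0.837, -0.547, 0.001]
force: [0.7, -0.3, 0.0]
grip_width: 0.0007
```

Call:
carry_out --claw '[0,0,0]' --pt "0 0 0" --pt "0 0 0" --pt "0 0 0" --yaw '[0.1,0.094,0]'

```text
clock: 2.18
position: [0.4687, -0.0317, 0.2447]
eef_rot: [-0.0, 0.779, -0.626, 0.0]
force: [-0.6, -0.4, -0.8]
grip_width: 0.0006
```

```bash
cat > m.py <<'E'
from h import *
import sys
np.set_printoptions(precision=4,suppress=True)
s=bot.state();p=optics.get_image('wrist')
R=Rt(p,s)[0]
print(s['clock'],np.array(s['position']),s['eef_rot'],s['force'][:],'cam pos',-R.T@Rt(p,s)[1],'dir',R[2])
H=dict(box_deck=.074,well_middle=.074,slide_pocket=.092,tripped_cap=.064,sound_1_cap=.052)
for l,z in H.items():
    for x in tip_of(l,p)[:3]: print(l,np.round(x['at'],1),round(x['p'],2),onz(p,x['at'],z,s))
if len(sys.argv)>1: cv2.imwrite(f'pics/{sys.argv[1]}.png',p['img'])
E
python3 m.py w1
```

```text
2.1833 [ 0.4687 -0.0317  0.2447] [-0.      0.7794 -0.6265  0.0001] [-0.6239 -0.3956 -0.7961] cam pos [ 0.5452 -0.0135  0.3851] dir [-0.2822 -0.0616 -0.9574]
box_deck [130.9 248. ] 0.69 [ 0.5208 -0.011   0.074 ]
well_middle [163.4 246.9] 0.85 [ 0.4847 -0.0174  0.074 ]
slide_pocket [163.6 246. ] 0.63 [ 0.4878 -0.0163  0.092 ]
```

View pics/w1.png

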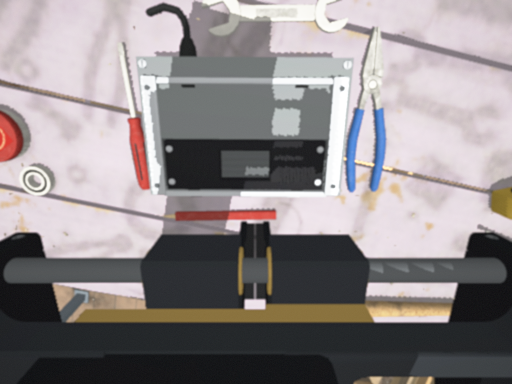

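```bash
cat > r.py <<'E'
from h import *
np.set_printoptions(precision=4,suppress=True)
for n in ('wrist','top'):
    s=bot.state();p=optics.get_image(n)
    for x in cut_out('isolator',p)[:1]:
        m=x['region'].astype(np.uint8);c=max(cv2.findContours(m,0,cv2.CHAIN_APPROX_NONE)[0],key=cv2.contourArea)[:,0]
        X=np.array([onz(p,(v,u),.092,s)[:2] for u,v in c])
        r=cv2.minAreaRect((X*1000).astype(np.float32));b=cv2.boxPoints(r)
        print(n,x['p'],r)
    for l in('tripped_cap','slide_pocket','well_middle','box_deck'):
        for x in tip_of(l,p)[:1]:
            print(l,x['p'],np.round(x['at'],1),[onz(p,x['at'],z,s)[:2] for z in(.064,.074,.092)])
    if n=='wrist':
        # rectify on z=.092, 3px/mm, origin (0.49,-0.016), box yaw 12.5
        a=np.radians(12.5);ex=np.array([np.cos(a),np.sin(a)]);ey=np.array([-np.sin(a),np.cos(a)])
        src=[];dst=[]
        for u in(-.08,.08):
            for v in(-.1,.1):
                w=np.array([.49,-.016])+u*ex+v*ey
                q=proj(p,[*w,.092],s);src.append([q[1],q[0]]);dst.append([(.1-v)*3500,(.08-u)*3500])
        M=cv2.getPerspectiveTransform(np.float32(src),np.float32(dst))
        im=cv2.warpPerspective(p['img'],M,(700,560),flags=cv2.INTER_CUBIC)
        im=cv2.convertScaleAbs(im,alpha=1.8,beta=20)
        for k in range(0,700,70): cv2.line(im,(k,0),(k,560),(0,255,255) if k!=350 else (0,0,255),1)
        for k in range(0,560,70): cv2.line(im,(0,k),(700,k),(0,255,255) if k!=280 else (0,0,255),1)
        cv2.imwrite('pics/rect.png',im)
E
python3 r.py
```

```text
wrist 0.72 ((486.1884765625, -14.502861022949219), (57.684268951416016, 178.55709838867188), 12.187219619750977)
slide_pocket 0.67 [164.2 245.5] [array([ 0.4812, -0.0171]), array([ 0.4831, -0.017 ]), array([ 0.4867, -0.0168])]
well_middle 0.65 [164.2 246.3] [array([ 0.4814, -0.018 ]), array([ 0.4833, -0.0179]), array([ 0.4869, -0.0177])]
box_deck 0.91 [128.  245.7] [array([ 0.5223, -0.0085]), array([ 0.5231, -0.0086]), array([ 0.5243, -0.009 ])]
```

View pics/rect.png

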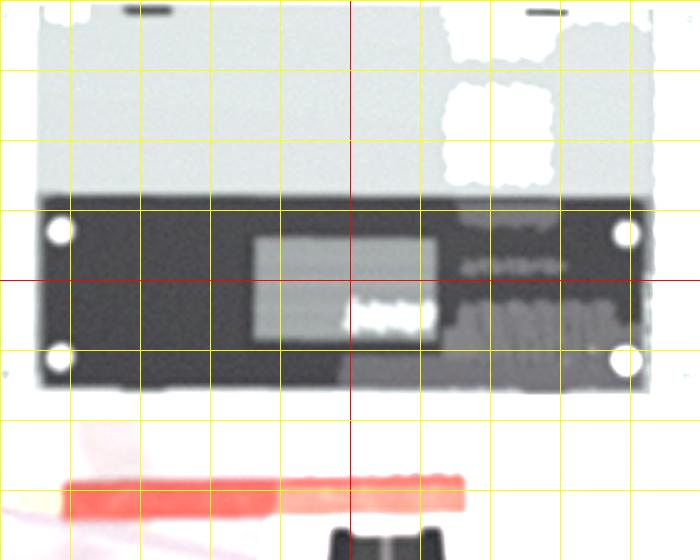

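Call:
carry_out --claw '[0,0,0,0,0,0]' --pt "-0.006 -0.0107 0.02" --pt "-0.006 -0.0107 0.03" --pt "0 0 0.03" --pt "0 0 0.02" --pt "0 0 0.015" --pt "0 0 0" --yaw '[0,0,0,0,0,0]'

```text
clock: 3.58
position: [0.4848, -0.0159, 0.1265]
eef_rot: [0.001, 0.78, -0.625, -0.002]
force: [-0.5, -0.2, -0.1]
grip_width: 0.0006
```

```bash
python3 m.py w2; python3 - <<'E'
import cv2;i=cv2.imread('pics/w2.png');cv2.imwrite('pics/w2b.png',cv2.convertScaleAbs(cv2.resize(i,(768,576)),alpha=1.5,beta=20))
E
```

```text
3.5833 [ 0.4848 -0.0159  0.1265] [ 0.0013  0.7805 -0.6252 -0.0023] [-0.5031 -0.2308 -0.0949] cam pos [0.562  0.0025 0.2665] dir [-0.2871 -0.0616 -0.9559]
box_deck [169.5 254.8] 0.95 [ 0.5204 -0.0064  0.074 ]
well_middle [217.7 258.2] 0.55 [ 0.4845 -0.0171  0.074 ]
well_middle [142.4 423.8] 0.23 [ 0.5651 -0.1171  0.074 ]
slide_pocket [225.3 255.6] 0.94 [ 0.4858 -0.0148  0.092 ]
```

View pics/w2b.png

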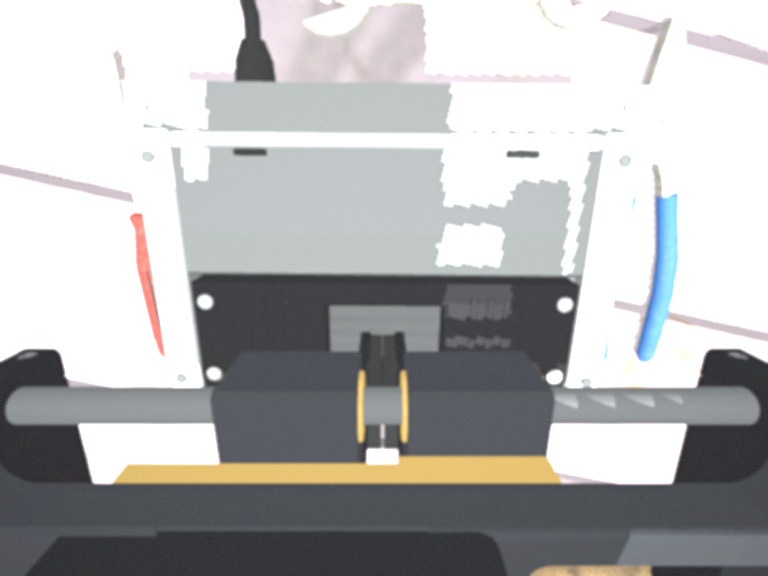

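Call:
carry_out --claw '[0,0,0,0,0]' --pt "0 -0.001 0.008" --pt "0 0 0.007" --pt "0 0 0.007" --pt "0 0 0" --pt "0 0 0" --yaw '[0,0,0,0,0]'

```text
clock: 4.3
position: [0.4872, -0.0156, 0.1068]
eef_rot: [0.0, 0.78, -0.625, -0.001]
force: [-0.8, -0.8, 0.5]
grip_width: 0.0004
```

Call:
carry_out --claw '[0,0,0,0,0,0]' --pt "0 -0.01 0" --pt "0 -0.01 0" --pt "0 -0.01 0" --pt "0 -0.01 0" --pt "0 -0.01 0" --pt "0 0 0" --yaw '[0,0,0,0,0,0]'

```text
clock: 4.8
position: [0.539, -0.0041, 0.1076]
eef_rot: [-0.001, 0.78, -0.625, 0.0]
force: [0.0, 0.3, 0.6]
grip_width: 0.0004
```

```bash
python3 m.py w3
```

```text
4.8 [ 0.539  -0.0041  0.1076] [-0.0009  0.7805 -0.6252  0.0003] [0.0194 0.3123 0.6191] cam pos [0.6152 0.0142 0.2481] dir [-0.2807 -0.0613 -0.9578]
box_deck [ 64.3 298.5] 0.61 [ 0.6455 -0.005   0.074 ]
well_middle [295.5 256.2] 0.57 [ 0.485 -0.016  0.074]
```

View pics/w3.png

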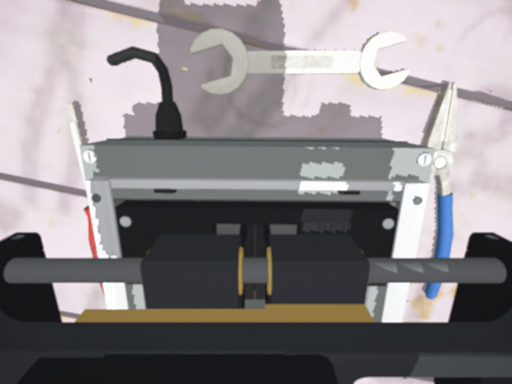

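Call:
carry_out --claw '[0,0,0,0]' --pt "0 -0.005 0.001" --pt "0 -0.005 0" --pt "0 -0.003 0" --pt "0 0 0" --yaw '[0,0,0,0]'

```text
clock: 5.43
position: [0.5447, -0.0033, 0.1059]
eef_rot: [0.005, 0.78, -0.626, -0.004]
force: [-26.1, -4.3, 19.8]
grip_width: 0.0008
```

Call:
carry_out --claw '[0,0,0,0,0,0,0,0]' --pt "0 0.006 0" --pt "0 0.006 -0.01" --pt "0 0 -0.02" --pt "0 0.01 -0.03" --pt "0 0.025 -0.03" --pt "0 0.025 -0.02" --pt "0 0.02 0" --pt "0 0 0" --yaw '[0,0,0,0,0,0,0,0]'

```text
clock: 6.1
position: [0.4581, -0.0228, 0.2189]
eef_rot: [-0.0, 0.78, -0.626, 0.002]
force: [0.1, -0.9, -0.5]
grip_width: 0.0006
```

```bash
python3 m.py w4;python3 - <<'E'
import cv2;i=cv2.imread('pics/w4.png');cv2.imwrite('pics/w4b.png',cv2.convertScaleAbs(cv2.resize(i[60:260,120:380],(780,600),interpolation=2),alpha=1.7,beta=20))
E
```

```text
6.1 [ 0.4581 -0.0228  0.2189] [-0.0002  0.7801 -0.6257  0.002 ] [ 0.0772 -0.8663 -0.5193] cam pos [ 0.5341 -0.0042  0.3595] dir [-0.279  -0.0641 -0.9582]
box_deck [124.  254.3] 0.64 [ 0.5208 -0.0073  0.074 ]
well_middle [159.6 256.4] 0.85 [ 0.4857 -0.0174  0.074 ]
well_middle [159.1 302.7] 0.69 [ 0.4968 -0.0649  0.074 ]
slide_pocket [159.4 253.4] 0.18 [ 0.4883 -0.0137  0.092 ]
tripped_cap [160.4 200.6] 0.85 [0.4699 0.0413 0.064 ]
sound_1_cap [156.2 252.6] 0.84 [ 0.4848 -0.0134  0.052 ]
sound_1_cap [154.3 306.9] 0.22 [ 0.5002 -0.0728  0.052 ]
```

View pics/w4b.png

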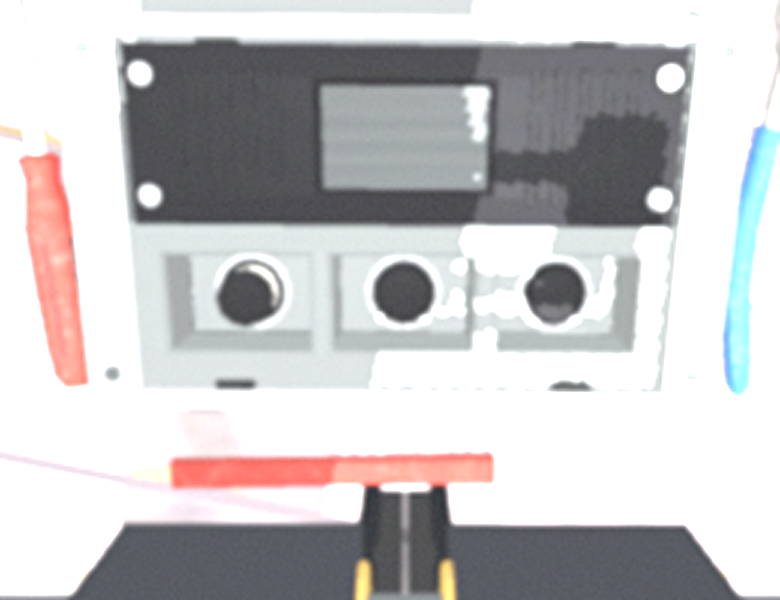

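Call:
carry_out --claw '[0,0,0,0,0,0,0]' --pt "-0.02 -0.0092 0" --pt "-0.02 -0.0092 0.01" --pt "-0.02 -0.0092 0.02" --pt "0 0 0.03" --pt "0 0 0.025" --pt "0 0 0" --pt "0 0 0" --yaw '[0,0,0,0,0,0,0]'

```text
clock: 6.98
position: [0.4727, 0.0429, 0.1307]
eef_rot: [0.001, 0.781, -0.625, -0.002]
force: [0.4, -0.8, 0.4]
grip_width: 0.0002
```

```bash
python3 m.py w5;python3 - <<'E'
import cv2;i=cv2.imread('pics/w5.png');cv2.imwrite('pics/w5b.png',cv2.convertScaleAbs(cv2.resize(i[130:330,120:380],(780,600),interpolation=2),alpha=1.5,beta=20))
E
```

```text
6.9833 [0.4727 0.0429 0.1307] [ 0.0007  0.7806 -0.625  -0.0017] [ 0.3905 -0.8092  0.3662] cam pos [0.5497 0.0613 0.2708] dir [-0.2854 -0.0615 -0.9564]
box_deck [168.7 340.4] 0.92 [ 0.5219 -0.0089  0.074 ]
well_middle [217.1 334.5] 0.94 [ 0.4844 -0.0163  0.074 ]
slide_pocket [148.5 349.1] 0.84 [ 0.5385 -0.0039  0.092 ]
slide_pocket [143.6 167. ] 0.59 [0.5155 0.1125 0.092 ]
sound_1_cap [206.7 321.8] 0.79 [ 0.4838 -0.0115  0.052 ]
```

View pics/w5b.png

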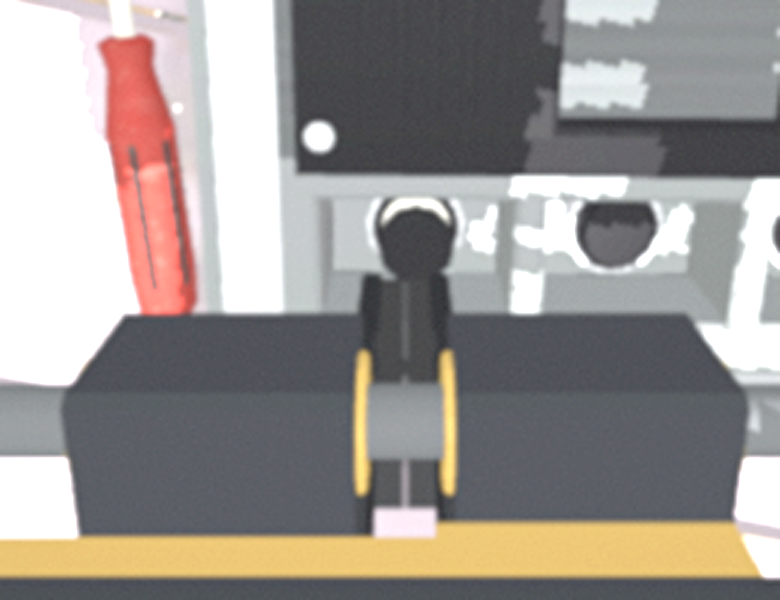

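Call:
carry_out --claw '[0,0,0,0,0,0]' --pt "0.0025 0 0.012" --pt "0 0 0.012" --pt "0 0 0.01" --pt "0 0 0.008" --pt "0 0 0.005" --pt "0 0 0" --yaw '[0,0,0,0,0,0]'

```text
clock: 7.78
position: [0.4731, 0.0401, 0.0832]
eef_rot: [0.001, 0.78, -0.625, -0.001]
force: [-0.2, -0.5, 0.4]
grip_width: 0.0006
```

Call:
carry_out --claw '[0,0,0,0]' --pt "0 0 0.005" --pt "0 0 0.005" --pt "0 0 0.004" --pt "0 0 0" --yaw '[0,0,0,0]'

```text
clock: 8.12
position: [0.4743, 0.0404, 0.0739]
eef_rot: [0.001, 0.78, -0.625, 0.001]
force: [-21.5, -1.8, 50.0]
grip_width: 0.0005
```

Call:
carry_out --claw '[0,0,0]' --pt "0 0 -0.001" --pt "0 0 0" --pt "0 0 0" --yaw '[0,0,0]'

```text
clock: 8.37
position: [0.4742, 0.0403, 0.0741]
eef_rot: [0.0, 0.78, -0.625, 0.001]
force: [-14.4, -0.9, 37.0]
grip_width: 0.0006
```

Call:
carry_out --claw '[0,0,0,0,0,0,0,0]' --pt "0 0 -0.01" --pt "0 0 -0.02" --pt "0 0 -0.03" --pt "0 0 -0.04" --pt "0 0.015 -0.038" --pt "0 0 0" --pt "0 0 0" --pt "0 0 0" --yaw '[0,0,0,0,0,0,0,0]'

```text
clock: 9.03
position: [0.4593, 0.0367, 0.2095]
eef_rot: [-0.0, 0.78, -0.625, 0.0]
force: [-0.4, -0.5, -0.2]
grip_width: 0.0003
```

```bash
python3 m.py w6;python3 - <<'E'
import cv2;i=cv2.imread('pics/w6.png');cv2.imwrite('pics/w6b.png',cv2.convertScaleAbs(cv2.resize(i[60:260,150:410],(780,600),interpolation=2),alpha=1.6,beta=20))
E
```

```text
9.0333 [0.4593 0.0367 0.2095] [-0.      0.7803 -0.6254  0.0004] [-0.3925 -0.4667 -0.1575] cam pos [0.5357 0.0552 0.3499] dir [-0.2816 -0.0626 -0.9575]
box_deck [141.7 314.5] 0.6 [ 0.5184 -0.0099  0.074 ]
well_middle [175.6 311.1] 0.62 [ 0.4842 -0.0162  0.074 ]
slide_pocket [  9.6 339.5] 0.68 [0.6273 0.0045 0.092 ]
slide_pocket [122.6 316.4] 0.63 [ 0.5366 -0.0025  0.092 ]
tripped_cap [171.8 253.5] 0.61 [0.4729 0.0425 0.064 ]
sound_1_cap [171.6 303.9] 0.85 [ 0.4827 -0.0128  0.052 ]
sound_1_cap [139.5 313.1] 0.51 [ 0.519  -0.0129  0.052 ]
```

View pics/w6b.png

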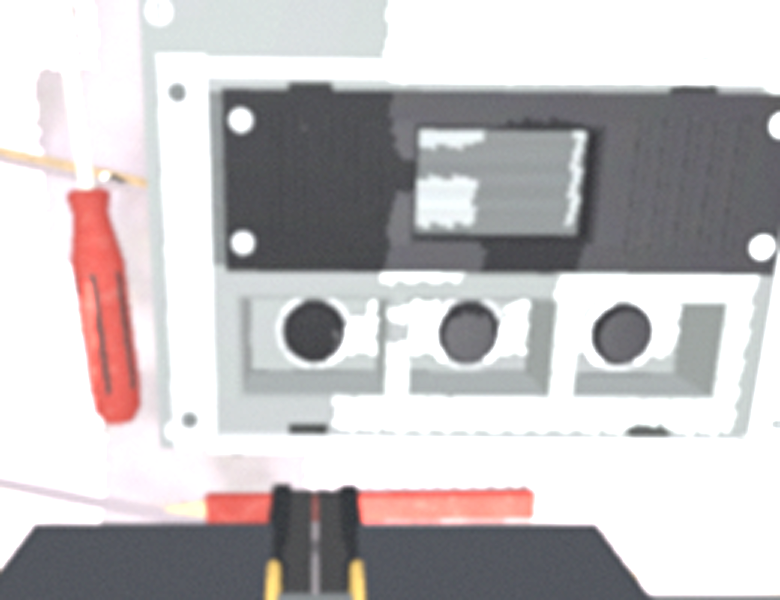

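Call:
carry_out --claw '[0,0,0,0,0,0,0]' --pt "0.0187 -0.023 0" --pt "0.0187 -0.023 0" --pt "0.0187 -0.023 0.01" --pt "0 0 0.025" --pt "0 0 0.03" --pt "0 0 0.013" --pt "0 0 0" --yaw '[0,0,0,0,0,0,0]'

```text
clock: 9.92
position: [0.5365, -0.003, 0.1275]
eef_rot: [0.002, 0.78, -0.625, -0.003]
force: [-0.7, -1.2, -0.7]
grip_width: 0.0007
```

Call:
carry_out --claw '[0,0]' --pt "0 0 0" --pt "0 0 0" --yaw '[0,0]'

```text
clock: 10.08
position: [0.5395, -0.0026, 0.1326]
eef_rot: [-0.0, 0.78, -0.625, 0.0]
force: [0.2, -0.1, -0.0]
grip_width: 0.0007
```

```bash
python3 m.py w7
```

```text
10.0833 [ 0.5395 -0.0026  0.1326] [-0.0004  0.7805 -0.6252  0.0004] [ 0.1617 -0.1262 -0.0112] cam pos [0.6158 0.0158 0.2731] dir [-0.2811 -0.0622 -0.9577]
slide_pocket [227.7 256.2] 0.59 [ 0.5364 -0.003   0.092 ]
tripped_cap [226.3 260.3] 0.39 [ 0.526 -0.009  0.064]
```

View pics/w7.png

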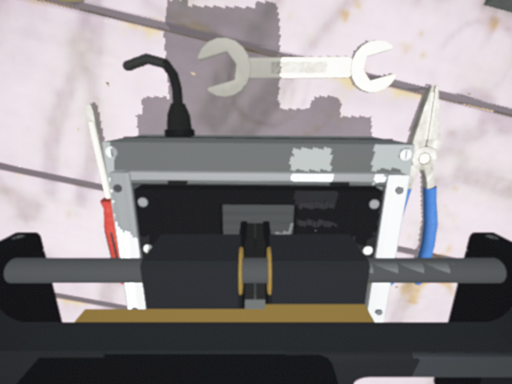

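Call:
carry_out --claw '[0,0,0,0,0,0]' --pt "0 0.001 0.01" --pt "0 0 0.01" --pt "0 0 0.007" --pt "0 0 0" --pt "0 0 0" --pt "0 0 0" --yaw '[0,0,0,0,0,0]'

```text
clock: 10.88
position: [0.5379, -0.003, 0.1045]
eef_rot: [-0.0, 0.78, -0.625, -0.0]
force: [0.7, 0.1, -0.0]
grip_width: 0.0003
```

Call:
carry_out --claw '[0,0,0,0,0,0,0]' --pt "0 0.01 0" --pt "0 0.01 0" --pt "0 0.01 0" --pt "0 0.01 0" --pt "0 0.01 0" --pt "0 0.005 0" --pt "0 0 0" --yaw '[0,0,0,0,0,0,0]'

```text
clock: 11.47
position: [0.4827, -0.0156, 0.1048]
eef_rot: [0.001, 0.78, -0.625, 0.0]
force: [0.9, -0.3, -0.1]
grip_width: 0.0004
```

Call:
carry_out --claw '[0,0,0,0]' --pt "0 0.004 0" --pt "0 0.004 0" --pt "0 0.002 0" --pt "0 0 0" --yaw '[0,0,0,0]'

```text
clock: 11.8
position: [0.4789, -0.0165, 0.1056]
eef_rot: [-0.004, 0.781, -0.625, 0.004]
force: [22.1, 4.2, -16.8]
grip_width: 0.0004
```

Call:
carry_out --claw '[0,0,0,0,0,0,0,0]' --pt "0 -0.006 0" --pt "0 -0.004 0" --pt "0 0 -0.01" --pt "0 0 -0.02" --pt "0 0 -0.035" --pt "0 0.015 -0.04" --pt "0 0.015 -0.02" --pt "0 0 0" --yaw '[0,0,0,0,0,0,0,0]'

```text
clock: 12.47
position: [0.4552, -0.022, 0.2336]
eef_rot: [-0.001, 0.78, -0.625, 0.003]
force: [2.2, -0.8, 0.6]
grip_width: 0.0006
```

Call:
carry_out --claw '[0,0]' --pt "0 0 0" --pt "0 0 0" --yaw '[0,0]'

```text
clock: 12.63
position: [0.4548, -0.0217, 0.2282]
eef_rot: [0.0, 0.78, -0.625, -0.0]
force: [0.7, -0.2, -0.2]
grip_width: 0.0
```

```bash
python3 m.py w8;python3 r.py
```

```text
12.6333 [ 0.4548 -0.0217  0.2282] [ 0.0004  0.7803 -0.6254 -0.0002] [ 0.7157 -0.2218 -0.1557] cam pos [ 0.5314 -0.0033  0.3686] dir [-0.283  -0.0625 -0.9571]
box_deck [120.8 256.2] 0.81 [ 0.52   -0.0072  0.074 ]
box_deck [109.2 143.6] 0.57 [0.5059 0.1088 0.074 ]
well_middle [156.3 255.5] 0.78 [ 0.4834 -0.0147  0.074 ]
slide_pocket [161.8 257.6] 0.56 [ 0.4813 -0.0173  0.092 ]
slide_pocket [122.  257.9] 0.22 [ 0.5199 -0.0089  0.092 ]
wrist 0.95 ((483.88037109375, -14.763931274414062), (55.45029067993164, 177.9668731689453), 12.052392959594727)
slide_pocket 0.7 [160.3 257.6] [array([ 0.4781, -0.0179]), array([ 0.4799, -0.0174]), array([ 0.4831, -0.0165])]
well_middle 0.75 [156.4 256.9] [array([ 0.4823, -0.0161]), array([ 0.4839, -0.0157]), array([ 0.4868, -0.0149])]
box_deck 0.76 [120.  256.7] [array([ 0.5207, -0.0072]), array([ 0.521, -0.007]), array([ 0.5217, -0.0068])]
box_deck 0.77 [199.  252.3] [array([ 0.5224, -0.0094]), array([ 0.5218, -0.0096]), array([ 0.5206, -0.0101])]
```

View pics/rect.png

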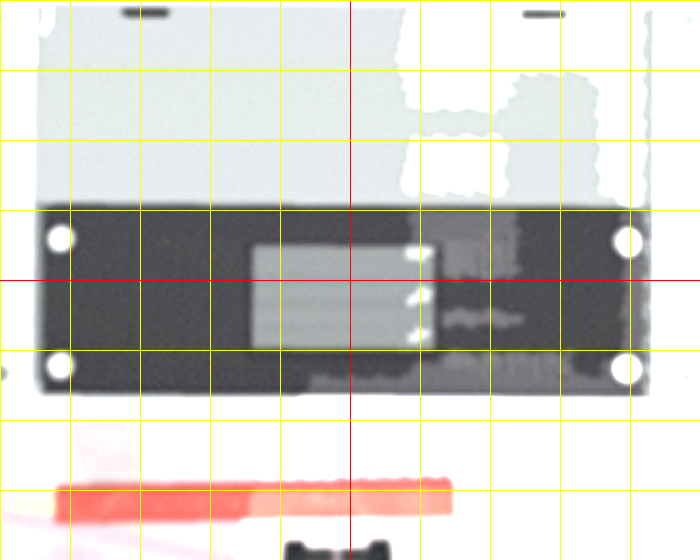

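```bash
python3 -c "
from cell import bot
print(bot.sign_off())"
```

```text
the job is handed in; nothing more can be done
None
```

The job is done and handed in at about 12.8 s on the robot's clock; `sign_off` gives no verdict.

- **Slide back:** with closed fingertips in the pocket I pushed the isolator slide to its back stop, where the force reached about 26 N. All three wells lay open.
- **Button:** the popped one was in the left (+y) well. I pressed it home against its stop; the force peaked at about 50 N and I held it for about half a second. The next picture showed it level with the other two, and the fingers never entered their wells.
- **Slide forward:** I pushed the slide to its front stop, where the force reached about 22 N, then lifted the fingers clear.

**Last checks:**
- The slide covers the wells. It sits about 2.3 mm further forward than it started, which fits the stated start within 3 mm of the stop.
- The slide's travel between its stops works out at about 54 mm from the arm readings, against the nominal 56 mm.
- The force reading at the end was only noise, under 1 N, so the robot was touching nothing.
- The tools in the wrist pictures showed no visible movement. I did not check the tape measure or castor afterwards, but the arm went nowhere near them at low height.
- The button could not be seen again once the slide covered it. That it is still home rests on the picture taken before.
- The networks' pocket position scattered by 2–5 mm, and some low-confidence reports were plainly wrong. I therefore relied on the straightened wrist picture for the slide.

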